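# Cover the eggs at the street-food stall

## Task

Two alike steel topping boxes stand open on the stall's counter, one holding brown eggs and the other stacks of small white sauce dishes. Slide the cover of the egg box fully home along its rails, so that the eggs are covered, and let go of it. Leave the dish box's cover as it is.

Things in the scene. Friction and masses are not known exactly. Their poses are not given: they have to be found in the camera images.
- egg_box_cover (a joint): sliding cover of the egg box, in m: 0 = fully home (eggs covered, end stop), 0.115 = drawn right back (end stop). Starts 0.08 to 0.11 open; about 1.5 N of friction, stays where it is left. Closing moves it along -y of point egg_box_grip. The cover is a flat steel plate 110 mm (x) by 120 mm (y) by 4 mm, its top 75 mm above the counter.
- egg_box_grip (a point): middle of the grip bar on the egg box's cover; moves with the cover. Axes: x along the bar, y along the slide towards open, z up. A level dark steel bar 10 mm thick, 60 mm long, across the slide in the middle of the cover, its axis 28 mm above the cover's top, with a 10 mm post at each end (an arch, open below).
- egg_box: steel box fixed to the counter, 120 mm (x) by 254 mm (y) by 80 mm high over its side rails; origin at the centre of its underside, axes as for point egg_box_grip. Its -y half is an open compartment 100 mm long with four brown eggs below cover height, its +y half a closed dark deck. With the cover home the grip bar lies at y = -62 mm.
- dish_box_grip (a point): the same point, with the same axes, on the cover of the other box, alike in every size but holding stacks of small white sauce dishes. This cover must stay as it is. The boxes stand one to the left and one to the right, either way round, each turned up to 20 degrees.

How it is judged:
At the end, for the whole second after the job is handed in: The egg box's cover is within 10 mm of fully home, at rest and released; the dish box's cover is within 15 mm of where it started (value of joint egg_box_cover below 0.01 m and velocity of joint egg_box_cover between -0.01 and 0.01 m/s and distance of dish_box_grip from where it was at the start of the episode below 0.015 m); the robot touches nothing.
It fails at once if the dish box's cover is slid by more than 15 mm (distance of dish_box_grip from where it was at the start of the episode above 0.015 m).
It also fails if it takes over 32 s, if anything falls off the work surface, if the arm or the gripper's body presses on something with over 40 N, if the wrist force passes 120 N, or if a joint passes its speed limit or range.

## Robot

A 6-joint arm with a two-finger parallel gripper is mounted at the origin on the work surface. World frame = base frame: x ahead of the robot, y to its left, z up, the work surface at z = 0. Lengths are in m, angles in rad, forces in N, time in s.
With the tool pointing down it reaches from about 0.35 to 0.85 m from the base axis. Payload 8.1 kg.
Tool frame: the origin (TCP) lies at the very end of the fingers, on their centre line; the grasp point (between the pads) lies ctrl.pinch_z behind it (ctrl.pinch_z is the distance from the TCP to the grasp point, in m); z points along the fingers, y is the direction in which the jaws open and shut (so a half turn about z gives the same grasp; the last joint's range is limited). The gripper opens to 85 mm and grips with 20 to 120 N. Pads are 22 mm wide; open, the fingers measure 114 mm over their backs; the gripper's body (76 mm by 85 mm) begins 54 mm behind the grasp point. The pads swing forward as they close: fully open they stand 13 mm farther back than shut.
Start: joints at [-1.414, 0.13, 1.488, -0, 1.523, -0.085], TCP at [0.144, -0.583, 0.231] pointing down, gripper open.
Joint ranges: [-2.96, 2.96], [-0.89, 2.26], [0.02, 2.5], [-1.34, 4.48], [0, 2.73], [-2.66, 2.66]. Speed limits (rad/s): [2.39, 2.39, 2.79, 3.14, 3.14, 3.14].

## Interface

Orientations are given as a unit quaternion [w, x, y, z].
In Python, from cell import monitor, get_image, ctrl gives the robot as it stands.
- The arm moves only by the shell command python3 -m creep 'ROWS' [OPENING] [FORCE]. ROWS is JSON, a list of rows, each an object with "translation": the shift along the tool's x, y, z in cm, a list of three; "turn": the turn about the tool's z in degrees. In form: [{"translation": [x, y, z], "turn": turn}, ...]. A call has 1 to 10 rows; each row shifts and turns the commanded pose from where the row before left it, along the tool's axes as they then stand; what a row does not reach is not made up. A row lasts 1/10 s, in which the tool goes at most 50 mm and 8.59 degrees, less where a joint would pass 70% of its speed; a pose out of reach is approached as far as the arm can. A call is refused whole if a number of a shift passes 5 or a number of a turn 8.59, either way. A call with a gripper value outside its range is refused whole. OPENING is the finger opening in cm, from 0 to 8.54, set as the call begins (- or left out, the last holds). The fingers move at their own pace and stop on an object; FORCE is the grip in N (left out, the last holds). Time passes only in rows, so rows that do not move let the fingers close. It gives the time, the measured TCP pose, the force and the opening at its end, in the units of the state.
- monitor.sense(): the state, without advancing time (a new reading comes with each control period).
- get_image(name): name is "scene" or "side" or "wrist"; returns a dict with "frame" (384x512x3 uint8, red, green, blue), "depth" (384x512 float32, m along the optical axis (not along the pixel's ray), 0 where there is no reading), "K" (3x3 intrinsics, pixels), "T" (4x4, takes a point from camera to world coordinates). Camera axes: x right, y down, z forward; pixel columns grow to the right and rows downward; lengths in m; the calibration is good to about 2 mm. A picture is of the moment at which its call begins.
- ctrl.hand_in(): hands the job in, once; it reports no verdict.
The state is a dict: "time": time; "joint_positions": joint angles; "qvel": joint speeds; "tau": joint torques, N m; "position": TCP position; "eef_rot": TCP orientation; "force": force on the tool from outside, world axes, zero at the start; "torque": the same for the moment, N m; "grip_width": opening from 0.0 (shut) to 1.0 (fully open).
Only numpy, scipy, OpenCV 4.12 (cv2) and the standard library are available. Lean on these libraries where they do the work, as an engineer would, in place of code of your own. Each camera call takes 0.05 s, during which the arm holds its last target. There are 200 camera calls.

## Working session

There is one attempt and no reset: what is moved stays moved. The work goes in short steps, Python scripts to look and compute and a shell command to move; the robot and the scene stay as the last step left them, time stands still between calls to the robot, and variables do not carry over. Pictures are saved under pics/ and viewed, on a budget of 10 in all, crops included, one or two more only if the job needs it, and the job is handed in when it is done.

```bash
ls; mkdir -p pics; python3 - <<'E'
from cell import monitor,get_image,ctrl
import cv2,numpy as np
ims=[]
for n in("scene","side"):
    r=get_image(n); np.savez(f"pics/{n}0.npz",**r); cv2.imwrite(f"pics/{n}0.png",r["frame"][...,::-1])
    print(n,r["K"].round(1).tolist(),r["T"].round(3).tolist())
s=monitor.sense();print(s,ctrl.pinch_z)
E
```

```text
pics
scene [[410.5, 0.0, 253.6], [0.0, 410.5, 193.7], [0.0, 0.0, 1.0]] [[-0.647, 0.519, -0.558, 1.069], [0.762, 0.46, -0.456, 0.377], [0.02, -0.72, -0.693, 0.711], [0.0, 0.0, 0.0, 1.0]]
side [[367.5, 0.0, 257.9], [0.0, 367.5, 190.2], [0.0, 0.0, 1.0]] [[0.776, -0.339, 0.532, 0.16], [-0.631, -0.408, 0.66, -0.505], [-0.007, -0.848, -0.53, 0.453], [0.0, 0.0, 0.0, 1.0]]
{'time': 0.1, 'joint_positions': array([-1.41439111e+00,  1.31091640e-01,  1.48918903e+00, -1.82730280e-05,
        1.52298095e+00, -8.54122039e-02]), 'qvel': array([ 0.00060449, -0.00111976, -0.00229432, -0.00105254, -0.00107784,
        0.00124976]), 'tau': array([ 1.24304421e-03, -5.70950997e+01, -5.01942945e+01, -1.96395004e-04,
        8.10916565e-03,  1.31422280e-05]), 'position': array([ 0.14361108, -0.58204887,  0.2303355 ]), 'eef_rot': array([-8.33632971e-04,  9.92699043e-01,  1.20614731e-01, -3.87349476e-05]), 'force': array([-0.4253353 ,  0.46012434, -0.5765235 ]), 'torque': array([-0.0225076 ,  0.047168  , -0.01601149]), 'grip_width': 1.000434727242755} 0.0187
```

View pics/scene0.png

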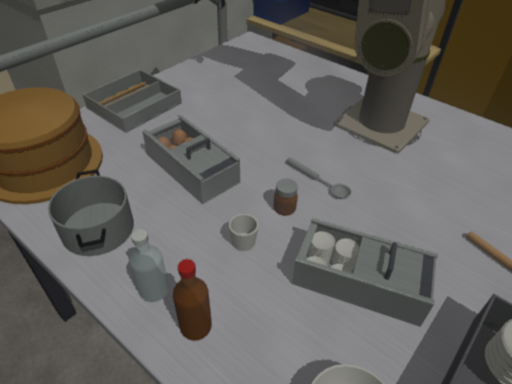

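The scene view shows the egg box at about (190,157), with the eggs at (175,138) and the grip bar near (199,148). The dish box is at about (365,268).

```bash
cat > h.py <<'E'
import numpy as np,cv2
def cloud(r):
    v,u=np.mgrid[:384,:512]; d=r["depth"]; K=r["K"]
    p=np.stack([(u-K[0,2])/K[0,0]*d,(v-K[1,2])/K[1,1]*d,d],-1)
    return p@r["T"][:3,:3].T+r["T"][:3,3]
E
python3 - <<'E'
from h import *
r=np.load("pics/scene0.npz"); P=cloud(r); d=r["depth"]>0
for n,(a,b,c,e) in dict(egg=(120,200,140,242),dish=(220,320,290,440)).items():
    Q=P[a:b,c:e][d[a:b,c:e]]
    T=Q[(Q[:,2]>.065)&(Q[:,2]<.09)]; print(n,"plate",len(T),cv2.minAreaRect(T[:,:2].astype(np.float32)),T.mean(0))
    B=Q[(Q[:,2]>.094)&(Q[:,2]<.13)]; print(" bar",len(B),B.mean(0),B.min(0),B.max(0)); print(cv2.minAreaRect(B[:,:2].astype(np.float32)))
E
```

```text
egg plate 2475 ((0.5314244031906128, -0.27688100934028625), (0.25729086995124817, 0.12271447479724884), 82.08319854736328) [ 0.54194293 -0.2412144   0.07556386]
 bar 119 [ 0.53934975 -0.23454238  0.10541952] [ 0.50484128 -0.24292023  0.09449067] [ 0.57227565 -0.22615308  0.10986007]
((0.5385504961013794, -0.23504382371902466), (0.011938488110899925, 0.06819400936365128), 83.85383605957031)
dish plate 5360 ((0.5495977997779846, 0.23938576877117157), (0.12480824440717697, 0.2545512914657593), 19.438390731811523) [0.5474939  0.26572755 0.07580067]
 bar 178 [0.54200519 0.28035652 0.10648779] [0.50643555 0.26488082 0.09417426] [0.57053623 0.2933958  0.11102872]
((0.5384631156921387, 0.2793976962566376), (0.06772996485233307, 0.00975759793072939), 19.466922760009766)
```

View pics/side0.png

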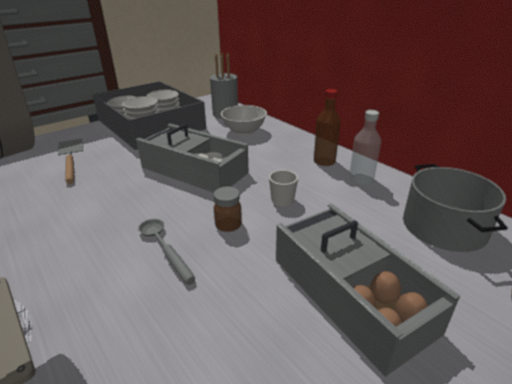

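The side view agrees: the eggs are at about (388,300) in the near box and the bar is at (340,236), so closing goes roughly towards world -y. The plan is to turn +21.8°, move over the bar, straddle it with the jaws, and slide about 104 mm.

```bash
python3 -m creep '[{"translation":[0,0,0],"turn":7.3},{"translation":[0,0,0],"turn":7.3},{"translation":[0,0,0],"turn":7.2}]' 8.5 30; python3 -m creep '[{"translation":[2.5,-2.9,0],"turn":0},{"translation":[2.5,-2.9,0],"turn":0},{"translation":[2.5,-2.9,0],"turn":0},{"translation":[2.5,-2.9,0],"turn":0},{"translation":[2.5,-2.9,0],"turn":0},{"translation":[2.5,-2.9,0],"turn":0},{"translation":[2.5,-2.9,0],"turn":0},{"translation":[2.5,-2.9,0],"turn":0},{"translation":[2.5,-2.9,0],"turn":0},{"translation":[2.5,-2.9,0],"turn":0}]'; python3 -m creep '[{"translation":[2.5,-2.9,0],"turn":0},{"translation":[2.5,-2.9,0],"turn":0},{"translation":[2.5,-2.9,0],"turn":0},{"translation":[1.9,-2.1,0],"turn":0},{"translation":[0,0,0],"turn":0},{"translation":[0,0,0],"turn":0}]'
python3 - <<'E'
from h import *
from cell import get_image,monitor
from scipy.spatial.transform import Rotation as R
r=get_image("wrist"); np.savez("pics/w1.npz",**r); cv2.imwrite("pics/w1.png",r["frame"][...,::-1])
s=monitor.sense();q=s["eef_rot"];Rm=R.from_quat(np.roll(q,-1)).as_matrix();print(Rm.round(4).tolist(),s["position"])
P=cloud(r).reshape(-1,3)[r["depth"].ravel()>0]
m=(abs(P[:,0]-.5385)<.06)&(abs(P[:,1]+.235)<.03)&(P[:,2]>.094)&(P[:,2]<.12)
B=P[m];print(len(B),cv2.minAreaRect(B[:,:2].astype(np.float32)),np.percentile(B[:,2],[50,98]))
c=np.append(cv2.minAreaRect(B[:,:2].astype(np.float32))[0],.103)
print("tool delta to grasp cm",100*Rm.T@(c-s["position"]))
E
```

```text
time: 0.4
position: [0.1436, -0.5822, 0.2306]
eef_rot: [-0.001, 0.997, -0.072, -0.0]
force: [-0.3, -0.0, -1.3]
grip_width: 0.994
time: 1.4
position: [0.4322, -0.3285, 0.2309]
eef_rot: [-0.0, 0.998, -0.069, -0.0]
force: [-0.1, -0.2, 0.1]
grip_width: 0.997
time: 2.0
position: [0.5393, -0.2355, 0.2306]
eef_rot: [-0.0, 0.998, -0.069, -0.001]
force: [0.4, -0.8, 0.2]
grip_width: 0.995
[[0.9904, -0.138, -0.0012], [-0.138, -0.9904, 0.0001], [-0.0012, 0.0001, -1.0]] [ 0.53883797 -0.23612474  0.23077002]
685 ((0.5365411043167114, -0.23679672181606293), (0.009713452309370041, 0.06904346495866776), 82.03732299804688) [0.10780622 0.10967834]
tool delta to grasp cm [-0.20280833  0.09714255 12.77726444]
```

View pics/w1.png

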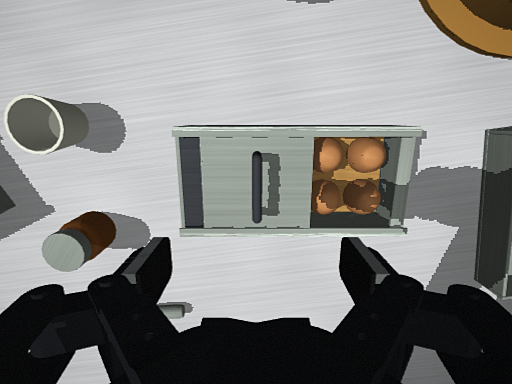

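The wrist view shows the bar at about (257,187), square to the jaws and between the fingers, with the eggs at (350,175). I'll descend 14.6 cm and close the jaws to about 2.4 cm so they straddle the bar loosely.

```bash
python3 -m creep '[{"translation":[-0.2,0.1,3],"turn":0},{"translation":[0,0,3],"turn":0},{"translation":[0,0,3],"turn":0},{"translation":[0,0,2],"turn":0},{"translation":[0,0,2],"turn":0},{"translation":[0,0,1.6],"turn":0},{"translation":[0,0,0],"turn":0},{"translation":[0,0,0],"turn":0}]'; python3 -m creep '[{"translation":[0,0,0],"turn":0},{"translation":[0,0,0],"turn":0},{"translation":[0,0,0],"turn":0},{"translation":[0,0,0],"turn":0},{"translation":[0,0,0],"turn":0},{"translation":[0,0,0],"turn":0}]' 2.4 30
```

```text
time: 2.85
position: [0.537, -0.2372, 0.0856]
eef_rot: [0.0, 0.998, -0.07, -0.0]
force: [0.2, 0.1, 0.7]
grip_width: 0.993
time: 3.45
position: [0.5373, -0.2366, 0.0854]
eef_rot: [-0.0, 0.998, -0.069, 0.0]
force: [-0.5, 0.5, -0.5]
grip_width: 0.284
```

```bash
python3 -m creep '[{"translation":[0,0.5,0],"turn":0},{"translation":[0,0.8,0],"turn":0},{"translation":[0,1.2,0],"turn":0},{"translation":[0,1.5,0],"turn":0},{"translation":[0,1.5,0],"turn":0},{"translation":[0,1.5,0],"turn":0},{"translation":[0,1.2,0],"turn":0},{"translation":[0,1,0],"turn":0},{"translation":[0,0.8,0],"turn":0},{"translation":[0,0,0],"turn":0}]'; python3 -m creep '[{"translation":[0,0.2,0],"turn":0},{"translation":[0,0.2,0],"turn":0},{"translation":[0,0.2,0],"turn":0},{"translation":[0,0.2,0],"turn":0},{"translation":[0,0,0],"turn":0}]'
```

```text
time: 4.45
position: [0.5231, -0.337, 0.0853]
eef_rot: [0.0, 0.998, -0.07, -0.0]
force: [-0.1, 0.7, -0.0]
grip_width: 0.278
time: 4.95
position: [0.5222, -0.3436, 0.0852]
eef_rot: [-0.0, 0.998, -0.069, -0.0]
force: [-1.7, 1.0, -0.2]
grip_width: 0.28
```

Travel so far is 108 mm and there is no end-stop force yet, so I'll continue in small steps.

```bash
python3 -m creep '[{"translation":[0,0.1,0],"turn":0},{"translation":[0,0.1,0],"turn":0},{"translation":[0,0,0],"turn":0}]'; python3 -m creep '[{"translation":[0,0.1,0],"turn":0},{"translation":[0,0.1,0],"turn":0},{"translation":[0,0,0],"turn":0}]'
```

```text
time: 5.25
position: [0.522, -0.3452, 0.0852]
eef_rot: [-0.0, 0.998, -0.069, -0.0]
force: [-0.4, 3.7, 1.5]
grip_width: 0.28
time: 5.55
position: [0.5221, -0.3453, 0.0851]
eef_rot: [-0.002, 0.998, -0.069, -0.0]
force: [-1.4, 12.7, 4.8]
grip_width: 0.282
```

The end stop is reached: the position has stalled and the force has risen to about 13 N. Next I centre the jaws on the bar, open them and lift clear.

```bash
python3 -m creep '[{"translation":[0,-0.5,0],"turn":0},{"translation":[0,-0.5,0],"turn":0},{"translation":[0,0,0],"turn":0},{"translation":[0,0,0],"turn":0}]'; python3 -m creep '[{"translation":[0,0,0],"turn":0},{"translation":[0,0,0],"turn":0},{"translation":[0,0,-1],"turn":0},{"translation":[0,0,-2],"turn":0},{"translation":[0,0,-3],"turn":0},{"translation":[0,0,-4],"turn":0},{"translation":[0,0,-4],"turn":0},{"translation":[0,0,0],"turn":0},{"translation":[0,0,0],"turn":0},{"translation":[0,0,0],"turn":0}]' 5
python3 - <<'E'
from h import *
from cell import get_image,monitor
for n in("wrist","scene"):
    r=get_image(n); cv2.imwrite(f"pics/{n}2.png",r["frame"][...,::-1])
    P=cloud(r).reshape(-1,3)[r["depth"].ravel()>0]
    for nm,x,y in(("egg",.523,-.338),("dish",.5385,.279)):
        m=(abs(P[:,0]-x)<.045)&(abs(P[:,1]-y)<.03)&(P[:,2]>.094)&(P[:,2]<.115)
        if m.sum()>20: print(n,nm,cv2.minAreaRect(P[m][:,:2].astype(np.float32)))
s=monitor.sense();print(s["time"],s["position"],s["force"])
E
```

```text
time: 5.95
position: [0.5233, -0.3379, 0.0855]
eef_rot: [0.0, 0.998, -0.069, 0.0]
force: [0.3, -0.6, 0.5]
grip_width: 0.285
time: 6.95
position: [0.5227, -0.3374, 0.2244]
eef_rot: [-0.0, 0.998, -0.069, -0.001]
force: [-0.7, -0.2, 0.1]
grip_width: 0.587
wrist egg ((0.522944986820221, -0.3381825089454651), (0.00954227801412344, 0.06844402104616165), 82.34624481201172)
scene egg ((0.5242658257484436, -0.337037056684494), (0.009781514294445515, 0.06808119267225266), 81.79877471923828)
scene dish ((0.5376229286193848, 0.2792240083217621), (0.06712497025728226, 0.009897894226014614), 19.21184730529785)
7.05 [ 0.52240273 -0.33708696  0.22347055] [-0.07860461 -0.36132344  0.27950201]
```

View pics/wrist2.png

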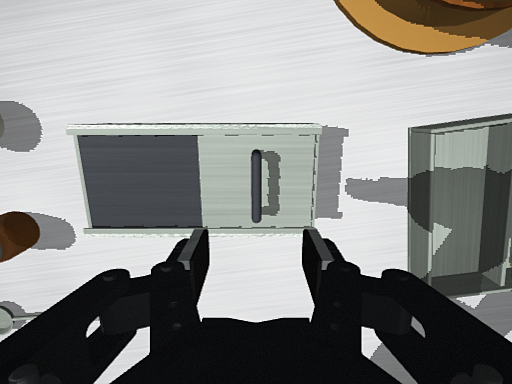

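The wrist view shows the cover against the end wall at about (318,180), with the eggs fully hidden. The bar is at (256,187) and the fingers are clear of it.

```bash
python3 -c "
from cell import ctrl
print(ctrl.hand_in())"
```

```text
the job is handed in; nothing more can be done
None
```

The egg box's cover is fully home with the eggs covered, and I've let go of it. I put the jaws loosely around the grip bar, pushed the cover to its end stop, then backed off, opened the jaws and lifted clear. The job was handed in at about 7 s of the 32 s allowed.

- **Egg cover:** at the stop the position stalled and the force rose to about 13 N. Afterwards both cameras put the bar within 1–2 mm of its computed home position of (0.523, -0.338), and the eggs were hidden.
- **Dish cover:** its grip bar measured within 1 mm of where it started, which is within measurement noise.
- **Robot:** it stands about 14 cm above its working height, with the force reading near zero.

No check failed or disagreed.

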